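# Steady a rocking blood-tube roller mixer

## Robot

A 6-joint arm with a two-finger parallel gripper is mounted at the origin on the work surface. World frame = base frame: x ahead of the robot, y to its left, z up, the work surface at z = 0. Lengths are in m, angles in rad, forces in N, time in s.
With the tool pointing down it reaches from about 0.3 to 0.775 m from the base axis. Payload 14.6 kg.
Tool frame: the origin (TCP) lies at the very end of the fingers, on their centre line; the grasp point (between the pads) lies 19 mm behind it; y points along the fingers, x is the direction in which the jaws open and shut, and the axes are right-handed (so a half turn about y gives the same grasp; the last joint's range is limited). The gripper opens to 94 mm and grips with 3 to 60 N. Pads are 16 mm wide; open, the fingers measure 119 mm over their backs; the gripper's body (75 mm by 177 mm) begins 78 mm behind the grasp point.
Start: joints at [-1.182, 0.3, 1.521, -0, 1.321, -0.067], TCP at [0.242, -0.494, 0.205] pointing down, gripper open.
Joint ranges: [-3.03, 3.03], [-0.79, 2.21], [0.23, 2.52], [-1.04, 4.18], [0, 3.07], [-2.55, 2.55]. Speed limits (rad/s): [2.22, 2.22, 2.57, 3.14, 3.14, 3.14].

## Interface

Orientations are given as [roll, pitch, yaw] about the fixed x, y, z axes, in that order (R = Rz(yaw) Ry(pitch) Rx(roll)).
In Python, from station import * gives the robot as it stands.
- The arm moves only by the tool send_rows, never from a script. Its argument "series" is text: rows parted by semicolons, each of 7 numbers parted by spaces: the turn, a rotation vector about the tool's x, y, z in units of 5 degrees (1.0 is 5 degrees), then the shift along the tool's x, y, z in cm, then the opening, from -1 (shut) to 1 (fully open). A call has exactly 10 rows; each row is the pose to reach, as a shift and turn from the pose commanded when the call began, along the tool's axes at that moment; what a row does not reach only later rows make up. A row lasts 1/12 s, in which the tool goes at most 41.7 mm and 7.16 degrees, less where a joint would pass 70% of its speed; a pose out of reach is approached as far as the arm can. A call with a gripper value outside its range is refused whole. The fingers move at their own pace and stop on an object; "newtons" is the grip in N (left out, the last holds). Time passes only in rows, so rows that repeat a pose let the fingers close, or fill a call up. It gives the time, the measured TCP pose, the force and the opening at its end, in the units of the state.
- get_obs(): the state, without advancing time (a new reading comes with each control period).
- camera(name): name is "scene" or "top"; returns the picture (384x512x3 uint8, red, green, blue); there is no depth.
- camera_info(name): a dict with "K" (3x3 intrinsics, pixels), "R" (3x3) and "t" (3): a world point X has camera coordinates R X + t. Camera axes: x right, y down, z forward; pixel columns grow to the right and rows downward; lengths in m; the calibration is good to about 2 mm. A picture is of the moment at which its call begins. camera_info takes no time and is no camera call.
- hand_in(): hands the job in, once; it reports no verdict.
The state is a dict: "time_s": time; "qpos": joint angles; "joint_vel": joint speeds; "tau": joint torques, N m; "ee_pos": TCP position; "eef_rot": TCP orientation; "force": force on the tool from outside, world axes, zero at the start; "moment": the same for the moment, N m; "grip_width": finger opening in m.
Only numpy, scipy, OpenCV 4.12 (cv2) and the standard library are available. Lean on these libraries where they do the work, as an engineer would, in place of code of your own. Each camera call takes 0.05 s, during which the arm holds its last target. There are 200 camera calls.

## Task

The tube roller mixer rocks because its adjustable foot is screwed in too far. Turn the quarter-turn latch, swing the service flap fully open, and screw the foot down by its T-handle until all four feet stand firmly on the counter and the mixer no longer rocks; then close the flap and turn the latch back to locked. Leave the mixer standing where it is and do not disturb the things around it.

Things in the scene. Friction and masses are not known exactly. Their poses are not given: they have to be found in the camera images.
- mixer: Blood-tube roller mixer, off-white, about 5 kg, 430 mm long (its y from -250 to +180), 260 deep (x -130 to +130), 105 high. Origin on the plane of the fixed feet's soles; +x away from the robot, +y towards the five-roller bed, z up. Drive box: y -250 to -50 mm. It stands loose on rubber soles; a push of 25 N slides it, and a push at its raised far left corner rocks it.
- bay (a point): Middle of the service bay's floor, under the flap; 34 mm above the feet. Open inside from mixer x -124 to +32 and y -244 to -84 mm; walls rise to 101 mm (deck top 105 mm). The foot's T-handle stands in it. Only a dark transformer, y -95 to -81 mm, 63 mm high, shares the bay. The flap rests over it.
- latch_grip (a point): Middle of the latch's black wing knob on its turning axis, 18 mm above the flap's top face. Wing 64 mm long (along this point's x), 14 thick, its body from 4 to 30 mm above the face; z is the flap's outward normal. At mixer x -49, y -104 mm when shut. Wing along mixer x = locked, along mixer y (towards the hinge) = released.
- latch (a joint): Angle of the latch on the flap: 0 locked (a steel tongue below the flap lies under the fixed deck strip), 1.571 rad released; grows anticlockwise seen from above. Stiff (0.08 N m), stays where it is left; stops at both ends.
- flap_hinge (a point): Point on the flap's hinge line, mid-thickness, level with the latch in x: mixer x -49, y -247, z 107 mm. The hinge line runs along mixer x at the drive box's outer side. The flap is a 4 mm plate, mixer x -133 to +29 mm, reaching 173 mm from the hinge line towards the rollers; the latch axis is 143 mm from the hinge line.
- flap (a joint): Flap angle: 0 shut (flat on the deck), grows as the roller-side edge rises and swings over to the outer side; 1.57 upright, stop at 1.9 rad. Friction hinge (0.32 N m): it stays at any angle, so it must be moved all the way. It can be lifted by the latch's wing, and pushed shut.
- handle_mid (a point): Middle of the T-handle's bar on the foot screw's axis, at mixer x -49, y -160 mm. Black bar 84 mm long (along this point's x), 14 wide, 16 high (8 above and below this point), on a 22 mm hub reaching 9 mm below it. Turning the screw lowers it in the mixer as that corner rises, so it stays about 61 mm above the counter.
- foot_screw (a joint): Angle of the foot screw in rad, counted over full turns; grows clockwise seen from above, which drives the foot down (and the handle with it) by 5 mm per turn. Stiffness 0.06 N m, stays where it is left, range 0 to 17.6; which angle stops the rocking must be found from how the mixer stands.
- foot_pad: Adjustable foot (rubber pad 36 mm across on a steel stem) under the bay at mixer x -49, y -160 mm. Origin: middle of its sole; z up.
- foot_near_left: Fixed rubber foot, 36 mm across, at mixer x -100, y +155 mm. Origin: middle of its sole. Every rubber sole gives 1 mm under 25 N.
- foot_far_left: Fixed rubber foot at mixer x +100, y +155 mm, diagonal to the adjustable foot; hangs 3 to 8 mm above the counter at first. Origin: middle of its sole. A clockwise turn of the screw lowers it about 9 mm against the near left and far right feet. Once it touches, a further quarter to third of a turn loads all four feet well; from 0.6 turn on the far right foot lifts instead.
- foot_far_right: Fixed rubber foot at mixer x +100, y -225 mm. Origin: middle of its sole.
- tissue_box: Bystander: pale tissue box 225 x 115 x 80 mm, to the right of the mixer. Origin under its middle.
- tube_rack: Bystander: white tube rack 205 x 75 mm with capped tubes, 98 mm high, left of the mixer. Origin under its middle.
- sharps_bin: Bystander: red sharps bin 118 x 138 mm, 169 mm high, left of the mixer. Origin under its middle.

How it is judged:
By the outcome, as a careful person would: the job done as asked, in the order asked, and still so for the second after the job is handed in, with the robot touching nothing.
It also fails if it takes over 72 s, if anything falls off the work surface, if the arm or the gripper's body presses on something with over 40 N, if the wrist force passes 120 N, or if a joint passes its speed limit or range.

## Working session

There is one attempt and no reset: what is moved stays moved. The work goes in short steps, Python scripts to look and compute and a tool call to move; the robot and the scene stay as the last step left them, time stands still between calls to the robot, and variables do not carry over. Pictures are saved under pics/ and viewed, on a budget of 10 in all, crops included, one or two more only if the job needs it, and the job is handed in when it is done.

Besides the shell and the picture viewer there is one more tool, called after "Emit:" by a JSON object that holds its "api" and its "payload", one argument or row to a line. send_rows: Moves the arm, as the interface text tells. Its arguments: {"type":"object","properties":{"series":{"type":"string"},"newtons":{"type":"number"}},"required":["series"]}

```bash
mkdir -p pics; ls; python3 - <<'E'
from station import *
import cv2,numpy as np
for n in ("scene","top"):
    im=camera(n); cv2.imwrite(f"pics/{n}0.png",im[:,:,::-1])
    c=camera_info(n); print(n,np.round(c["K"],1).tolist(),np.round(c["R"],4).tolist(),np.round(c["t"],4).tolist())
a=cv2.imread("pics/scene0.png");b=cv2.imread("pics/top0.png")
o=get_obs();print({k:np.round(v,3).tolist() for k,v in o.items()})
E
```

```text
pics
scene [[400.5, 0.0, 255.6], [0.0, 400.5, 190.1], [0.0, 0.0, 1.0]] [[0.6023, 0.7983, -0.0034], [0.6064, -0.4603, -0.6484], [-0.5192, 0.3885, -0.7613]] [-0.3549, -0.2582, 1.5287]
top [[490.2, 0.0, 256.9], [0.0, 490.2, 194.2], [0.0, 0.0, 1.0]] [[0.0178, -0.9998, -0.0114], [-0.9873, -0.0157, -0.1579], [0.1577, 0.0141, -0.9874]] [0.0216, 0.5406, 1.5269]
{'time_s': 0.1, 'qpos': [-1.182, 0.3, 1.522, -0.0, 1.321, -0.067], 'joint_vel': [-0.0, -0.001, -0.002, 0.001, 0.0, -0.002], 'tau': [0.0, -53.265, -35.328, 0.071, 0.023, -0.0], 'ee_pos': [0.242, -0.494, 0.205], 'eef_rot': [-1.571, 0.001, -1.115], 'force': [0.326, 0.847, 0.239], 'moment': [-0.013, 0.001, 0.027], 'grip_width': 0.094}
```

View pics/top0.png

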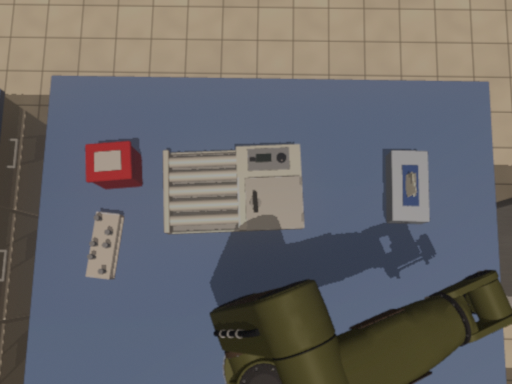

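View pics/scene0.png

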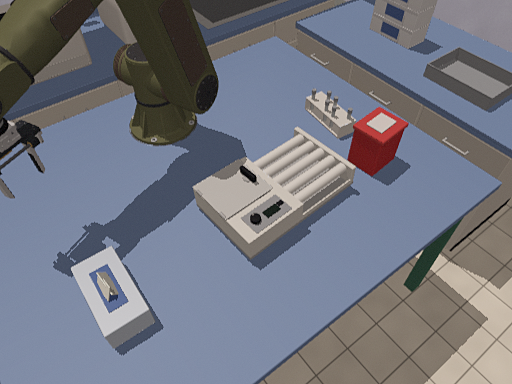

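The top view shows the mixer at columns 163–303 and rows 145–233, with the latch at about (255,201). In the scene view the latch is at about (248,173). Next I'll enlarge both.

```bash
python3 - <<'E'
import cv2,numpy as np
a=cv2.imread("pics/scene0.png")[125:260,185:360];b=cv2.imread("pics/top0.png")[135:245,155:310]
a=cv2.resize(a,None,fx=4,fy=4,interpolation=cv2.INTER_CUBIC)[:, :]
b=cv2.resize(b,None,fx=5,fy=5,interpolation=cv2.INTER_CUBIC)
for im,x0,y0,f in((a,185,125,4),(b,155,135,5)):
    for u in range(x0,x0+im.shape[1]//f,10):
        cv2.line(im,((u-x0)*f,0),((u-x0)*f,6 if u%20 else 12),(0,0,255),1)
        if u%20==0 or u%20==5 and 0: cv2.putText(im,str(u),((u-x0)*f,22),0,.4,(0,0,255))
    for v in range((y0+9)//10*10,y0+im.shape[0]//f,10):
        cv2.line(im,(0,(v-y0)*f),(8,(v-y0)*f),(0,0,255),1); cv2.putText(im,str(v),(10,(v-y0)*f+4),0,.4,(0,0,255))
cv2.imwrite("pics/a.png",a);cv2.imwrite("pics/b.png",b);print(a.shape,b.shape)
E
```

```text
(540, 700, 3) (550, 775, 3)
```

View pics/b.png

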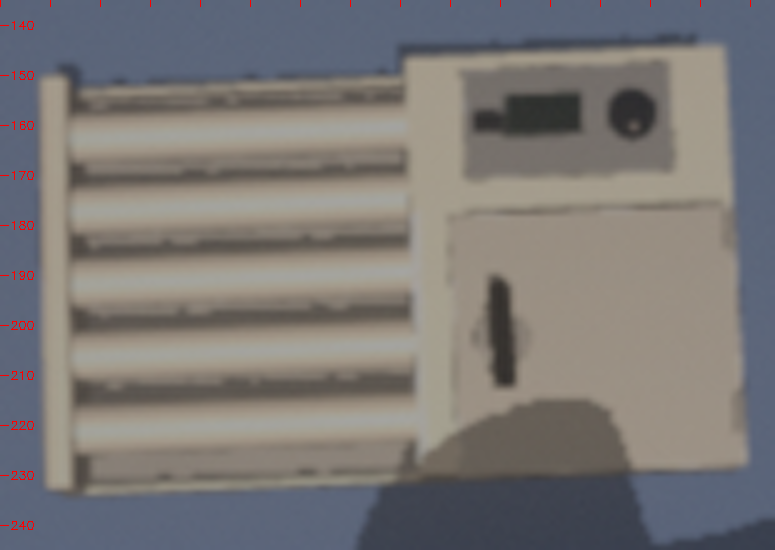

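View pics/a.png

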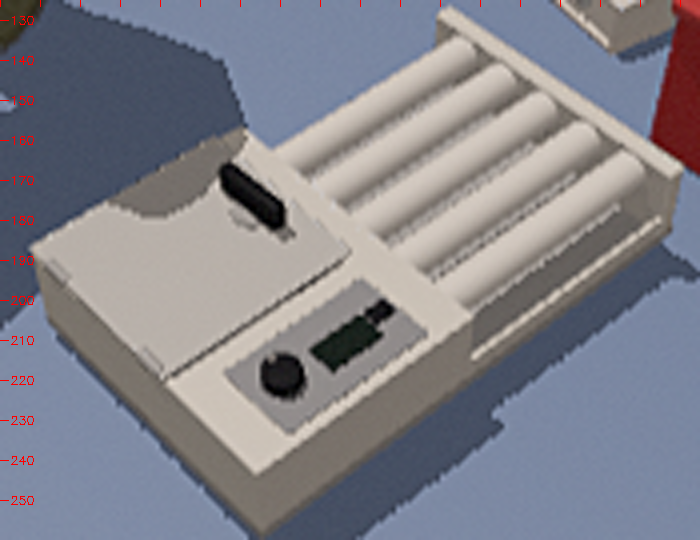

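```bash
cat > h.py <<'E'
from station import *
import cv2,numpy as np
from scipy.spatial.transform import Rotation as Ro
from scipy.optimize import least_squares
def proj(n,X):
    c=camera_info(n); x=np.asarray(c["R"])@np.asarray(X).T+np.asarray(c["t"])[:,None]; p=np.asarray(c["K"])@x
    return (p[:2]/p[2]).T
def W(p,M): return Ro.from_euler("xyz",p[3:]).apply(np.asarray(M)*1e-3)+p[:3]
def fit(obs,tiltsig=.02,z0=.0):
    def f(p):
        r=[]
        for n,M,uv in obs: r+=list((proj(n,[W(p,M)])[0]-uv))
        return r+[(p[2]-z0)/.004*1.0,p[3]/tiltsig,p[4]/tiltsig]
    s=least_squares(f,[.55,.1,0,0,0,0]); return s.x,np.round(np.array(s.fun[:-3]).reshape(-1,2),1)
E
python3 - <<'E'
from h import *
T,S="top","scene"
obs=[(T,(130,-250,105),(300.2,144)),(T,(130,-50,105),(236,146)),(T,(-133,-249,109),(304.6,228.4)),(T,(29,-74,109),(244.6,177.6)),(T,(29,-247,109),(299.4,175.4)),(T,(-49,-104,139),(255.6,201.2)),
(S,(130,-250,105),(249.25,243)),(S,(130,-50,105),(302.75,204.25)),(S,(29,-247,109),(226.25,219.5)),(S,(29,-74,109),(272.5,188.2)),(S,(-133,-249,109),(193,187.5)),(S,(-49,-104,139),(248.5,172.3))]
p,r=fit(obs);print(np.round(p,4),r.tolist())
np.save("p.npy",p)
for n,m in dict(latch=(-49,-104,127),hinge=(-49,-247,107),handle=(-49,-160,61),fl=(100,155,0),nl=(-100,155,0),fr=(100,-225,0)).items(): print(n,np.round(W(p,m),4))
E
```

```text
[ 0.5507  0.143  -0.003   0.0109 -0.0239  0.0586] [[-0.8, -0.3], [-0.5, 0.2], [-0.8, -0.8], [-0.2, -0.0], [0.9, -0.1], [-0.5, -0.2], [-0.5, 1.0], [0.2, 0.4], [-0.2, -0.1], [0.3, -0.2], [-0.9, -0.6], [-1.0, -0.8]]
latch [0.505  0.0348 0.1217]
hinge [ 0.5139 -0.1077  0.1001]
handle [ 0.5098 -0.0203  0.0551]
fl [0.6414 0.3036 0.0011]
nl [ 0.4418  0.2919 -0.0037]
fr [ 0.6638 -0.0757 -0.003 ]
```

```bash
cat >> h.py <<'E'
def go(pos,yaw=None,R=None):
    o=get_obs(); R0=Ro.from_euler("xyz",o["eef_rot"])
    R=R if R is not None else Ro.from_euler("xyz",[-np.pi/2,0,yaw])
    rv=(R0.inv()*R).as_rotvec(degrees=True)/5; d=R0.inv().apply(np.asarray(pos)-o["ee_pos"])*100
    print("row",np.round(np.r_[rv,d],2),"t",round(float(o["time_s"]),2))
E
python3 - <<'E'
from h import *
p=np.load("p.npy")
for h in range(60,121,15): print(h,np.round([proj(n,[W(p,(130,180,h))])[0] for n in("top","scene")],1).tolist(),np.round([proj(n,[W(p,(-130,180,h))])[0] for n in("top","scene")],1).tolist())
print(W(p,(115,173,105)))
go((.505,.035,.20),-1.512)
E
```

```text
60 [[164.6, 152.4], [354.1, 175.9]] [[165.9, 233.3], [296.4, 135.3]]
75 [[163.8, 151.3], [354.9, 172.6]] [[165.1, 233.0], [296.6, 132.0]]
90 [[162.9, 150.3], [355.7, 169.3]] [[164.2, 232.8], [296.8, 128.6]]
105 [[162.0, 149.2], [356.4, 165.9]] [[163.2, 232.5], [297.0, 125.2]]
120 [[161.0, 148.1], [357.2, 162.4]] [[162.3, 232.2], [297.3, 121.8]]
[0.65289163 0.32116276 0.10659889]
row [ 0.000e+00  4.550e+00 -1.000e-02 -3.589e+01  5.400e-01  4.688e+01] t 0.1
```

```bash
python3 - <<'E'
from h import *
p=np.load("p.npy")
q=W(p,(112,173,92));print(q); go((q[0],q[1],.15),-1.3)
E
```

```text
[0.65019893 0.3211463  0.09353179]
row [ 0.000e+00  2.120e+00 -1.000e-02 -5.518e+01  5.560e+00  7.252e+01] t 0.1
```

Emit:
{"api": "send_rows", "payload": {
  "series": "0 -13.46 0 -55.2 0 72.5 -1;0 -13.46 0 -55.2 0 72.5 -1;0 -13.46 0 -55.2 0 72.5 -1;0 -13.46 0 -55.2 0 72.5 -1;0 -13.46 0 -55.2 0 72.5 -1;0 -13.46 0 -55.2 0 72.5 -1;0 -13.46 0 -55.2 0 72.5 -1;0 -13.46 0 -55.2 0 72.5 -1;0 -13.46 0 -55.2 0 72.5 -1;0 -13.46 0 -55.2 0 72.5 -1"
}}

```text
time_s: 0.93
ee_pos: [0.429, -0.1192, 0.2055]
eef_rot: [-1.571, -0.0, 0.067]
force: [1.3, -0.6, -0.7]
grip_width: 0.0305
```

```bash
python3 -c "
from h import *
go((.65,.321,.19),.0586);print(get_obs()['qpos'])"
```

```text
row [ 0.    0.09  0.   24.99  1.55 42.45] t 0.93
[-3.53380465e-01  6.39792595e-02  1.79985610e+00 -1.49372788e-05
  1.27771847e+00 -4.20200026e-01]
```

Emit:
{"api": "send_rows", "payload": {
  "series": "0 0 0 25 1.5 42.4 -1;0 0 0 25 1.5 42.4 -1;0 0 0 25 1.5 42.4 -1;0 0 0 25 1.5 42.4 -1;0 0 0 25 1.5 42.4 -1;0 0 0 25 1.5 42.4 -1;0 0 0 25 1.5 42.4 -1;0 0 0 25 1.5 42.4 -1;0 0 0 25 1.5 42.4 -1;0 0 0 25 1.5 42.4 -1"
}}

```text
time_s: 1.77
ee_pos: [0.6188, 0.2515, 0.1922]
eef_rot: [-1.571, 0.001, 0.06]
force: [1.1, -1.0, 0.6]
grip_width: 0.0005
```

```bash
python3 -c "
from h import *
go((.65,.321,.105),.0586)"
```

```text
row [ 0.    0.01 -0.01  3.54  8.72  6.75] t 1.77
```

Emit:
{"api": "send_rows", "payload": {
  "series": "0 0 0 3.5 0 6.8 -1;0 0 0 3.5 0 6.8 -1;0 0 0 3.5 0 6.8 -1;0 0 0 3.5 4 6.8 -1;0 0 0 3.5 7 6.8 -1;0 0 0 3.5 8 6.8 -1;0 0 0 3.5 8.5 6.8 -1;0 0 0 3.5 8.7 6.8 -1;0 0 0 3.5 8.7 6.8 -1;0 0 0 3.5 8.7 6.8 -1"
}}

```text
time_s: 2.6
ee_pos: [0.6501, 0.3195, 0.1079]
eef_rot: [-1.57, -0.003, 0.059]
force: [-0.3, -0.2, -0.6]
grip_width: 0.0003
```

```bash
python3 -c "
from h import *
im=camera('scene');c=cv2.resize(im[90:230,270:430,::-1],None,fx=4,fy=4,interpolation=cv2.INTER_CUBIC);cv2.imwrite('pics/c.png',c);print(get_obs()['force'])"
```

```text
[ 0.03193256 -0.29601802  0.71643831]
```

View pics/c.png

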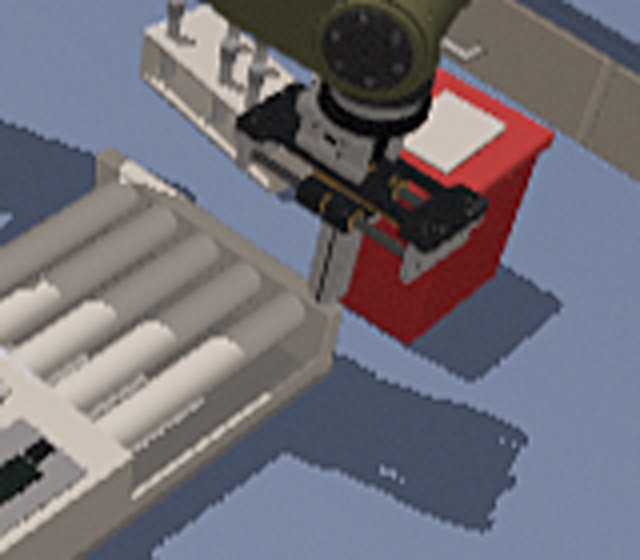

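The closed fingertips, at crop (325,300), are just above the end plate's far corner at crop (338,312). I'll probe downward from here.

Emit:
{"api": "send_rows", "payload": {
  "series": "0 0 0 0 0.1 0 -1;0 0 0 0 0.2 0 -1;0 0 0 0 0.3 0 -1;0 0 0 0 0.4 0 -1;0 0 0 0 0.5 0 -1;0 0 0 0 0.6 0 -1;0 0 0 0 0.7 0 -1;0 0 0 0 0.8 0 -1;0 0 0 0 0.8 0 -1;0 0 0 0 0.8 0 -1"
}}

```text
time_s: 3.48
ee_pos: [0.6501, 0.3198, 0.0999]
eef_rot: [-1.57, -0.003, 0.06]
force: [0.7, 0.7, 14.1]
grip_width: 0.0005
```

Emit:
{"api": "send_rows", "payload": {
  "series": "0 0 0 0 0.05 0 -1;0 0 0 0 0.1 0 -1;0 0 0 0 0.15 0 -1;0 0 0 0 0.2 0 -1;0 0 0 0 0.2 0 -1;0 0 0 0 0.2 0 -1;0 0 0 0 0.2 0 -1;0 0 0 0 0.2 0 -1;0 0 0 0 0.2 0 -1;0 0 0 0 0.2 0 -1"
}}

```text
time_s: 4.32
ee_pos: [0.6504, 0.32, 0.0994]
eef_rot: [-1.569, -0.005, 0.06]
force: [-2.0, -0.2, 23.1]
grip_width: 0.0006
```

Emit:
{"api": "send_rows", "payload": {
  "series": "0 0 0 0 -0.2 0 -1;0 0 0 0 -0.2 0 -1;0 0 0 0 -0.2 0 -1;0 0 0 0 -0.2 0 -1;0 0 0 0 -0.2 0 -1;0 0 0 0 -0.2 0 -1;0 0 0 0 -0.2 0 -1;0 0 0 0 -0.2 0 -1;0 0 0 0 -0.2 0 -1;0 0 0 0 -0.2 0 -1"
}}

```text
time_s: 5.15
ee_pos: [0.6501, 0.3198, 0.0999]
eef_rot: [-1.57, -0.003, 0.06]
force: [0.1, 1.3, 14.2]
grip_width: 0.0006
```

Emit:
{"api": "send_rows", "payload": {
  "series": "0 0 0 0 -0.15 0 -1;0 0 0 0 -0.15 0 -1;0 0 0 0 -0.15 0 -1;0 0 0 0 -0.15 0 -1;0 0 0 0 -0.15 0 -1;0 0 0 0 -0.15 0 -1;0 0 0 0 -0.15 0 -1;0 0 0 0 -0.15 0 -1;0 0 0 0 -0.15 0 -1;0 0 0 0 -0.15 0 -1"
}}

```text
time_s: 5.98
ee_pos: [0.6499, 0.3197, 0.1004]
eef_rot: [-1.57, -0.002, 0.06]
force: [2.9, 1.9, 8.0]
grip_width: 0.0002
```

Emit:
{"api": "send_rows", "payload": {
  "series": "0 0 0 0 -0.15 0 -1;0 0 0 0 -0.15 0 -1;0 0 0 0 -0.15 0 -1;0 0 0 0 -0.15 0 -1;0 0 0 0 -0.15 0 -1;0 0 0 0 -0.15 0 -1;0 0 0 0 -0.15 0 -1;0 0 0 0 -0.15 0 -1;0 0 0 0 -0.15 0 -1;0 0 0 0 -0.15 0 -1"
}}

```text
time_s: 6.82
ee_pos: [0.6496, 0.3195, 0.1011]
eef_rot: [-1.57, -0.001, 0.06]
force: [3.1, 1.6, 5.7]
grip_width: 0.0002
```

Emit:
{"api": "send_rows", "payload": {
  "series": "0 0 0 0 -0.15 0 -1;0 0 0 0 -0.15 0 -1;0 0 0 0 -0.15 0 -1;0 0 0 0 -0.15 0 -1;0 0 0 0 -0.15 0 -1;0 0 0 0 -0.15 0 -1;0 0 0 0 -0.15 0 -1;0 0 0 0 -0.15 0 -1;0 0 0 0 -0.15 0 -1;0 0 0 0 -0.15 0 -1"
}}

```text
time_s: 7.65
ee_pos: [0.6492, 0.3193, 0.1021]
eef_rot: [-1.571, 0.0, 0.06]
force: [-0.1, -1.0, 2.4]
grip_width: 0.0005
```

Emit:
{"api": "send_rows", "payload": {
  "series": "0 0 0 0 -0.15 0 -1;0 0 0 0 -0.15 0 -1;0 0 0 0 -0.15 0 -1;0 0 0 0 -0.15 0 -1;0 0 0 0 -0.15 0 -1;0 0 0 0 -0.15 0 -1;0 0 0 0 -0.15 0 -1;0 0 0 0 -0.15 0 -1;0 0 0 0 -0.15 0 -1;0 0 0 0 -0.15 0 -1"
}}

```text
time_s: 8.48
ee_pos: [0.6493, 0.3194, 0.1038]
eef_rot: [-1.571, 0.0, 0.06]
force: [-1.5, -0.7, 2.4]
grip_width: 0.0005
```

Emit:
{"api": "send_rows", "payload": {
  "series": "0 0 0 0 -0.15 0 -1;0 0 0 0 -0.15 0 -1;0 0 0 0 -0.15 0 -1;0 0 0 0 -0.15 0 -1;0 0 0 0 -0.15 0 -1;0 0 0 0 -0.15 0 -1;0 0 0 0 -0.15 0 -1;0 0 0 0 -0.15 0 -1;0 0 0 0 -0.15 0 -1;0 0 0 0 -0.15 0 -1"
}}

```text
time_s: 9.32
ee_pos: [0.6494, 0.3194, 0.1053]
eef_rot: [-1.571, -0.0, 0.06]
force: [1.6, 1.0, 1.4]
grip_width: 0.0002
```

```bash
python3 -c "
from h import *
F=[]
for i in range(8):
    camera('top');F.append(get_obs()['force'])
print(np.mean(F,0),np.std(F,0))
p=np.load('p.npy');go((.505,.035,.22),-1.512)"
```

```text
[0.89798126 0.66917086 2.37490012] [0.36270067 0.31829462 0.44153634]
row [ -0.    18.01   0.   -16.1  -11.48 -27.53] t 9.72
```

Emit:
{"api": "send_rows", "payload": {
  "series": "0 0 0 0 -0.15 0 -1;0 0 0 0 -0.15 0 -1;0 0 0 0 -0.15 0 -1;0 0 0 0 -0.15 0 -1;0 0 0 0 -0.15 0 -1;0 0 0 0 -0.15 0 -1;0 0 0 0 -0.15 0 -1;0 0 0 0 -0.15 0 -1;0 0 0 0 -0.15 0 -1;0 0 0 0 -0.15 0 -1"
}}

```text
time_s: 10.55
ee_pos: [0.6493, 0.3194, 0.1068]
eef_rot: [-1.571, -0.0, 0.06]
force: [-0.9, 0.4, -0.5]
grip_width: 0.0002
```

```bash
python3 -c "
from h import *
F=[]
for i in range(6):
    camera('top');F.append(get_obs()['force'])
print(np.mean(F,0),get_obs()['ee_pos'])"
```

```text
[-0.13376347 -0.13708423 -0.26790912] [0.64930884 0.31939608 0.10674422]
```

Emit:
{"api": "send_rows", "payload": {
  "series": "0 0 0 0 -0.3 0 -1;0 0 0 0 -0.3 0 -1;0 0 0 0 -0.3 0 -1;0 0 0 0 -0.3 0 -1;0 0 0 0 -0.3 0 -1;0 0 0 0 -0.3 0 -1;0 0 0 0 -0.3 0 -1;0 0 0 0 -0.3 0 -1;0 0 0 0 -0.3 0 -1;0 0 0 0 -0.3 0 -1"
}}

```text
time_s: 11.68
ee_pos: [0.6493, 0.3194, 0.1097]
eef_rot: [-1.571, 0.0, 0.06]
force: [-0.9, 0.0, -0.1]
grip_width: 0.0006
```

```bash
python3 -c "
from h import *
F=[]
for i in range(6):
    camera('top');F.append(get_obs()['force'])
print(np.mean(F,0),get_obs()['ee_pos'])
p=np.load('p.npy');go((.505,.035,.22),-1.512)"
```

```text
[ 0.16802962  0.45682751 -0.0900278 ] [0.64930481 0.31941807 0.10974969]
row [  0.    18.01  -0.   -16.1  -11.02 -27.53] t 11.98
```

Emit:
{"api": "send_rows", "payload": {
  "series": "0 0 0 0 -8 0 -0.1;0 18 0 0 -11 0 -0.1;0 18 0 -16.1 -11 -27.5 -0.1;0 18 0 -16.1 -11 -27.5 -0.1;0 18 0 -16.1 -11 -27.5 -0.1;0 18 0 -16.1 -11 -27.5 -0.1;0 18 0 -16.1 -11 -27.5 -0.1;0 18 0 -16.1 -11 -27.5 -0.1;0 18 0 -16.1 -11 -27.5 -0.1;0 18 0 -16.1 -11 -27.5 -0.1"
}}

```text
time_s: 12.82
ee_pos: [0.5034, 0.0329, 0.2204]
eef_rot: [-1.57, -0.001, -1.072]
force: [0.6, 0.1, 0.4]
grip_width: 0.0424
```

```bash
python3 -c "
from h import *
go((.505,.035,.145),-1.512)"
```

```text
row [-0.01  5.04  0.01 -0.11  7.54  0.23] t 12.82
```

Emit:
{"api": "send_rows", "payload": {
  "series": "0 5 0 -0.1 0 0.2 -0.1;0 5 0 -0.1 2 0.2 -0.1;0 5 0 -0.1 4 0.2 -0.1;0 5 0 -0.1 6 0.2 -0.1;0 5 0 -0.1 8 0.2 -0.1;0 5 0 -0.1 9.5 0.2 -0.1;0 5 0 -0.1 10.4 0.2 -0.1;0 5 0 -0.1 10.4 0.2 -0.1;0 5 0 -0.1 10.4 0.2 -1;0 5 0 -0.1 10.4 0.2 -1",
  "newtons": 25
}}

```text
time_s: 13.65
ee_pos: [0.5068, 0.0371, 0.1168]
eef_rot: [-1.569, -0.0, -1.502]
force: [-0.4, 0.9, -0.2]
grip_width: 0.032
```

Emit:
{"api": "send_rows", "payload": {
  "series": "0 0 0 0 0 0 -1;0 0 0 0 0 0 -1;0 0 0 0 0 0 -1;0 0 0 0 0 0 -1;0 0 0 0 0 0 -1;0 0 0 0 0 0 -1;0 -1 0 0 0 0 -1;0 -2 0 0 0 0 -1;0 -3 0 0 0 0 -1;0 -3 0 0 0 0 -1"
}}

```text
time_s: 14.48
ee_pos: [0.5068, 0.0364, 0.1166]
eef_rot: [-1.57, -0.002, -1.234]
force: [-1.0, -6.5, 3.6]
grip_width: 0.0134
```

```bash
python3 -c "
from h import *
o=get_obs();print(o['moment'],o['force'])
im=camera('scene');c=cv2.resize(im[110:230,180:310,::-1],None,fx=5,fy=5,interpolation=cv2.INTER_CUBIC);cv2.imwrite('pics/d.png',c)"
```

```text
[-1.06109434 -0.00335302  0.095458  ] [-0.96429462 -6.52242307  3.56487309]
```

View pics/d.png

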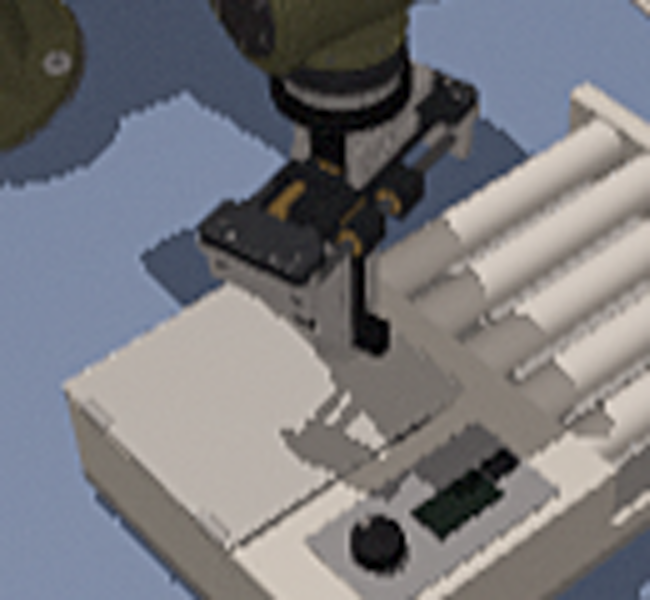

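The wing is gripped at 13.4 mm and the latch is starting to turn. I'll finish the turn.

Emit:
{"api": "send_rows", "payload": {
  "series": "0 -1.4 0 0.12 0 -0.04 -1;0 -2.8 0 0.12 0 -0.04 -1;0 -4.2 0 0.12 0 -0.04 -1;0 -5.6 0 0.12 0 -0.04 -1;0 -7 0 0.12 0 -0.04 -1;0 -8.4 0 0.12 0 -0.04 -1;0 -9.8 0 0.12 0 -0.04 -1;0 -11.2 0 0.12 0 -0.04 -1;0 -12.6 0 0.12 0 -0.04 -1;0 -14 0 0.12 0 -0.04 -1"
}}

```text
time_s: 15.37
ee_pos: [0.5037, 0.0388, 0.1162]
eef_rot: [-1.566, 0.006, -0.012]
force: [-25.9, 22.6, 17.8]
grip_width: 0.014
```

Emit:
{"api": "send_rows", "payload": {
  "series": "0 -1 0 0 0 0 -1;0 -1.4 0 0 0 0 -1;0 -1.4 0 0 0 0 -1;0 -1.4 0 0 0 0 -1;0 -1.2 0 0 0 0 -1;0 -1.2 0 0 0 0 -1;0 -1.2 0 0 0 0 -1;0 -1.2 0 0 0 0 -1;0 -1.2 0 0 0 0 -1;0 -1.2 0 0 0 0 -1"
}}

```text
time_s: 16.2
ee_pos: [0.5034, 0.0385, 0.1161]
eef_rot: [-1.566, 0.007, 0.087]
force: [-25.5, 21.1, 18.4]
grip_width: 0.0142
```

```bash
python3 -c "
from h import *
o=get_obs();print(o['moment'],o['force'],o['qpos'])
R0=Ro.from_euler('xyz',o['eef_rot']);p=np.load('p.npy')
ax=Ro.from_euler('z',p[5]).apply([1,0,0]);hg=np.array([.5139,-.1085,.1036]);pos=np.array(o['ee_pos'])
print('tool y',R0.apply([0,1,0]))
for a in range(10,111,10):
    r=Ro.from_rotvec(ax*np.radians(a)); q=r.apply(pos-hg)+hg
    d=R0.inv().apply(q-pos)*100; rv=(R0.inv()*r*R0).as_rotvec(degrees=True)/5
    print(a,np.round(q,3),np.round(rv,2),np.round(d,2))"
```

```text
[ 3.70677989  4.65519106 -0.33395512] [-25.48319618  21.07225299  18.3566947 ] [ 1.46534576e-03  2.99793602e-01  1.74264927e+00  4.97098277e-03
  1.10606599e+00 -8.76577146e-02]
tool y [-0.00691764  0.00443362 -0.99996624]
10 [0.504 0.034 0.142] [ 2.   -0.01 -0.06] [-0.03 -2.54 -0.43]
20 [0.504 0.025 0.166] [ 4.   -0.03 -0.11] [-0.07 -4.97 -1.29]
30 [0.505 0.013 0.188] [ 6.   -0.04 -0.17] [-0.12 -7.22 -2.56]
40 [ 0.506 -0.004  0.208] [ 8.   -0.05 -0.23] [-0.18 -9.2  -4.2 ]
50 [ 0.507 -0.024  0.225] [10.   -0.07 -0.28] [ -0.25 -10.88  -6.17]
60 [ 0.508 -0.046  0.238] [11.99 -0.08 -0.34] [ -0.32 -12.18  -8.39]
70 [ 0.51  -0.07   0.246] [13.99 -0.09 -0.4 ] [ -0.39 -13.08 -10.8 ]
80 [ 0.511 -0.095  0.251] [15.99 -0.11 -0.45] [ -0.47 -13.55 -13.34]
90 [ 0.513 -0.121  0.251] [17.99 -0.12 -0.51] [ -0.54 -13.57 -15.92]
100 [ 0.514 -0.146  0.247] [19.99 -0.13 -0.57] [ -0.61 -13.14 -18.46]
110 [ 0.516 -0.171  0.238] [21.99 -0.15 -0.62] [ -0.67 -12.28 -20.89]
```

The turn built up a sideways load of about 33 N from the off-centre grip. I'll release and look.

Emit:
{"api": "send_rows", "payload": {
  "series": "0 0 0 0 0 0 -0.9;0 0 0 0 0 0 -0.7;0 0 0 0 0 0 -0.5;0 0 0 0 0 0 -0.3;0 0 0 0 0 0 -0.2;0 0 0 0 -2 0 -0.2;0 0 0 0 -5 0 -0.2;0 0 0 0 -8 0 -0.2;0 0 0 -10 -9 0 -0.2;0 0 0 -12 -9 0 -0.2"
}}

```text
time_s: 17.03
ee_pos: [0.424, 0.0285, 0.2044]
eef_rot: [-1.571, -0.003, 0.086]
force: [0.1, 0.3, -0.2]
grip_width: 0.0371
```

```bash
python3 -c "
from h import *
print(get_obs()['force'])
a=camera('scene')[120:270,180:380,::-1];b=camera('top')[135:245,155:310,::-1]
cv2.imwrite('pics/e_s.png',a);cv2.imwrite('pics/e_t.png',b)
a=cv2.resize(a,(800,600),interpolation=cv2.INTER_CUBIC);cv2.imwrite('pics/e.png',a)
cv2.imwrite('pics/f.png',cv2.resize(b,None,fx=5,fy=5,interpolation=cv2.INTER_CUBIC))"
```

```text
[ 0.12320177  0.25993186 -0.20613619]
```

View pics/e.png

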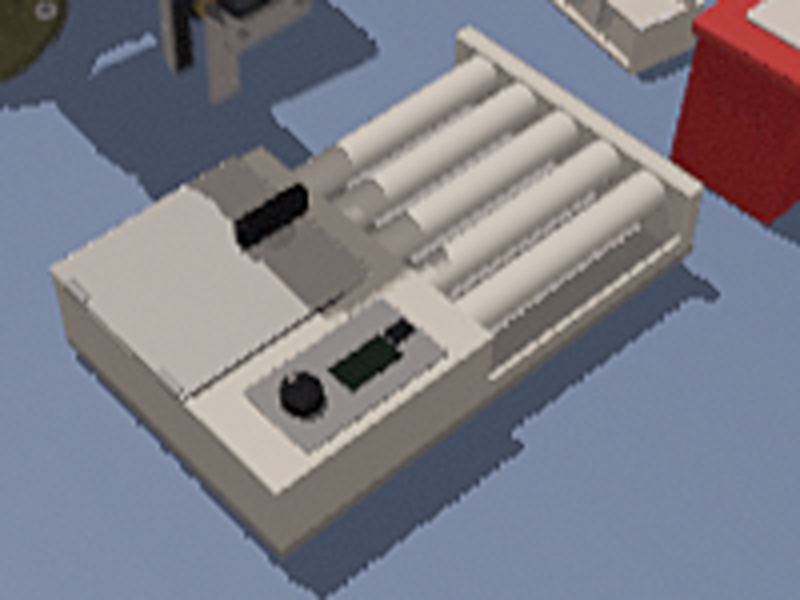

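```bash
cat >> h.py <<'E'
def ray(n,uv,z):
    c=camera_info(n);R=np.asarray(c["R"]);t=np.asarray(c["t"]);C=-R.T@t
    d=R.T@np.linalg.inv(c["K"])@[uv[0],uv[1],1]; return C+d*(z-C[2])/d[2]
E
python3 -c "
from h import *
for z in (.122,.1255): print(z,ray('scene',(248.2,174.5),z),ray('scene',(248.25,173.75),z))
a=cv2.imread('pics/scene0.png',0)[150:260,280:370].astype(float);b=cv2.imread('pics/e_s.png',0)[30:140,100:190].astype(float)
print(cv2.phaseCorrelate(a[60:,:60].copy(),b[60:,:60].copy()),cv2.phaseCorrelate(a[:60].copy(),b[:60].copy()))
t=cv2.imread('pics/e_t.png')
im=t.copy();m=(cv2.cvtColor(t,6)<60).astype(np.uint8)[40:90,55:95]
n,l,s,c=cv2.connectedComponentsWithStats(m)
for i in range(1,n):
  if s[i,4]>8: print(s[i],c[i]+[210,175], ray('top',c[i]+[210,175],.139))
o=get_obs();print(o['ee_pos'])
t0=cv2.imread('pics/top0.png',0)[175:225,210:250];m=(t0<60).astype(np.uint8)
"

```

```text
0.122 [0.50681791 0.03535895 0.122     ] [0.50447235 0.03726933 0.122     ]
0.1255 [0.50945204 0.03349627 0.1255    ] [0.50711588 0.035399   0.1255    ]
((-0.04421167227904732, -0.09978917417604549), 1.0271758842622019) ((0.08924628999770334, -0.10504871296604534), 0.988774976043312)
[ 21  15  19  35 191] [242.27225131 201.61256545] [0.50151623 0.0729512  0.139     ]
[19 38  1 10 10] [229.  217.5] [0.45299361 0.11149124 0.139     ]
[0.4199095  0.028459   0.20370842]
```

View pics/f.png

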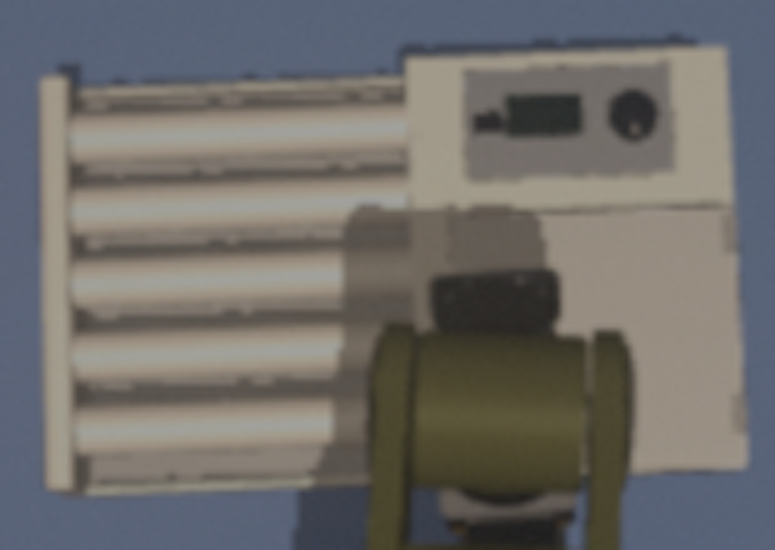

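Wing is along the rollers (released), and the mixer shifted less than 0.3 px. I'll regrip lightly to lift the flap.

```bash
python3 -c "
from h import *
go((.506,.036,.117),.0586)"
```

```text
row [0.   0.32 0.01 8.64 8.68 0.01] t 17.13
```

Emit:
{"api": "send_rows", "payload": {
  "series": "0 0.3 0 4 0 0 -0.2;0 0.3 0 8.6 0 0 -0.2;0 0.3 0 8.6 4 0 -0.2;0 0.3 0 8.6 7 0 -0.2;0 0.3 0 8.6 8.6 0 -0.2;0 0.3 0 8.6 8.6 0 -0.4;0 0.3 0 8.6 8.6 0 -1;0 0.3 0 8.6 8.6 0 -1;0 0.3 0 8.6 8.6 0 -1;0 0.3 0 8.6 8.6 0 -1",
  "newtons": 10
}}

```text
time_s: 17.97
ee_pos: [0.5074, 0.0365, 0.1182]
eef_rot: [-1.57, 0.005, 0.06]
force: [-20.0, 2.7, 6.9]
grip_width: 0.0182
```

```bash
python3 -c "
from h import *
for i in range(3): camera('top')
o=get_obs();print(o['force'],o['ee_pos'],o['eef_rot'],o['grip_width'])"
```

```text
[-20.3652168    4.29514368   6.17793732] [0.50732304 0.03655471 0.11824684] [-1.56992125  0.00452831  0.06047445] 0.017641478386213643
```

Emit:
{"api": "send_rows", "payload": {
  "series": "0 0 0 -0.1 0 0 -1;0 0 0 -0.2 0 0 -1;0 0 0 -0.3 0 0 -1;0 0 0 -0.3 0 0 -1;0 0 0 -0.3 0 0 -1;0 0 0 -0.3 0 0 -1;0 0 0 -0.3 0 0 -1;0 0 0 -0.3 0 0 -1;0 0 0 -0.3 0 0 -1;0 0 0 -0.3 0 0 -1"
}}

```text
time_s: 18.95
ee_pos: [0.5052, 0.0364, 0.1183]
eef_rot: [-1.57, 0.002, 0.06]
force: [-12.7, 3.0, 1.3]
grip_width: 0.014
```

Emit:
{"api": "send_rows", "payload": {
  "series": "0 0 0 -0.15 0 0 -1;0 0 0 -0.15 0 0 -1;0.5 0 0 -0.15 -0.63 -0.08 -1;1 0 0 -0.15 -1.26 -0.18 -1;1.5 0 0 -0.15 -1.88 -0.31 -1;2 0 0 -0.15 -2.5 -0.48 -1;2.5 0 0 -0.15 -3.1 -0.67 -1;3 0 0 -0.15 -3.7 -0.87 -1;3 0 0 -0.15 -3.7 -0.87 -1;3 0 0 -0.15 -3.7 -0.87 -1",
  "newtons": 12
}}

```text
time_s: 19.78
ee_pos: [0.505, 0.0272, 0.156]
eef_rot: [-1.308, -0.0, 0.061]
force: [-7.6, 4.4, 1.2]
grip_width: 0.0137
```

```bash
python3 -c "
from h import *
o=get_obs();print(o['qpos'],o['moment'])"
```

```text
[-0.15603035  0.27153057  1.70084828  0.27207224  1.23836302 -0.31484675] [0.62868629 1.22089207 0.33693403]
```

Emit:
{"api": "send_rows", "payload": {
  "series": "0.8 0 0 -0.05 -1.01 -0.14 -1;1.6 0 0 -0.05 -2 -0.35 -1;2.4 0 0 -0.05 -2.98 -0.62 -1;3.2 0 0 -0.05 -3.94 -0.97 -1;4 0 0 -0.05 -4.87 -1.38 -1;4.8 0 0 -0.05 -5.77 -1.85 -1;5.6 0 0 -0.05 -6.63 -2.39 -1;6.4 0 0 -0.05 -7.46 -2.98 -1;7.2 0 0 -0.05 -8.24 -3.63 -1;8 0 0 -0.05 -8.97 -4.34 -1"
}}

```text
time_s: 20.62
ee_pos: [0.5087, -0.0385, 0.2315]
eef_rot: [-0.609, -0.003, 0.062]
force: [-3.3, 2.7, -3.7]
grip_width: 0.0137
```

```bash
python3 -c "
from h import *
o=get_obs();print(o['qpos'],o['moment'])"
```

```text
[-0.52509304  0.45819704  1.52116274  0.77010153  1.76035815 -0.68102502] [-0.54017051  0.21730836  0.48781332]
```

Working well; at about 55°. Continuing.

Emit:
{"api": "send_rows", "payload": {
  "series": "0.8 0 0 -0.03 -1.01 -0.14 -1;1.6 0 0 -0.03 -2 -0.35 -1;2.4 0 0 -0.03 -2.98 -0.62 -1;3.2 0 0 -0.03 -3.94 -0.97 -1;4 0 0 -0.03 -4.87 -1.38 -1;4.8 0 0 -0.03 -5.77 -1.85 -1;5.6 0 0 -0.03 -6.63 -2.39 -1;6.4 0 0 -0.03 -7.46 -2.98 -1;7.2 0 0 -0.03 -8.24 -3.63 -1;8 0 0 -0.03 -8.97 -4.34 -1"
}}

```text
time_s: 21.45
ee_pos: [0.5145, -0.1368, 0.246]
eef_rot: [0.087, -0.002, 0.061]
force: [0.2, 5.3, -8.9]
grip_width: 0.0137
```

```bash
python3 -c "
from h import *
o=get_obs();print(o['qpos'],o['moment'])"
```

```text
[-0.70745608  0.84302421  1.31229155  1.16290214  2.24699891 -0.6960595 ] [-2.00683365 -0.27986169  0.03633491]
```

Emit:
{"api": "send_rows", "payload": {
  "series": "0.35 0 0 0 -1.25 -0.29 -1;0.7 0 0 0 -2.46 -0.7 -1;1 0 0 0 -3.5 -1.14 -1;1 0 0 0 -3.6 -1.2 -1;1 0 0 0 -3.6 -1.2 -1;1 0 0 0 -3.6 -1.2 -1;1 0 0 0 -3.6 -1.2 -1;1 0 0 0 -3.6 -1.2 -0.7;1 0 0 0 -3.6 -1.2 -0.3;1 0 0 0 -3.6 -1.2 0"
}}

```text
time_s: 22.28
ee_pos: [0.5165, -0.1712, 0.2316]
eef_rot: [0.172, -0.003, 0.061]
force: [1.2, 0.5, 0.2]
grip_width: 0.0239
```

```bash
python3 -c "
from h import *
o=get_obs();print(o['qpos'],o['force'])
a=camera('scene')[60:260,130:380,::-1];cv2.imwrite('pics/g.png',cv2.resize(a,(750,600),interpolation=cv2.INTER_CUBIC))"
```

```text
[-0.74037707  0.93883179  1.23230578  1.20998866  2.31988784 -0.67313771] [1.23081994 0.45640486 0.2117563 ]
```

View pics/g.png

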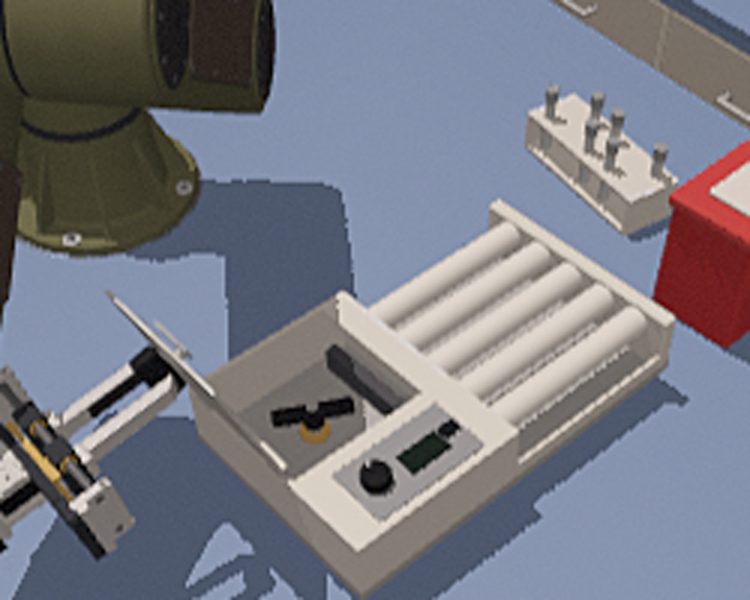

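The flap is open and leaning outward. The handle bar runs from crop (276,415) to (352,406), i.e. image pixels (222,198.3) to (247.3,195.3). It's about 61 mm above the counter.

```bash
python3 -c "
from h import *
a=ray('scene',(222,198.3),.061);b=ray('scene',(247.3,195.3),.061);print(a,b,(a+b)/2,np.linalg.norm(a-b),np.degrees(np.arctan2(*(b-a)[1::-1])))
p=np.load('p.npy');print(W(p,(-49,-160,61)))
go((.51,-.17,.38),R=Ro.from_euler('xyz',get_obs()['eef_rot']))
"
```

```text
[ 0.49162834 -0.05277583  0.061     ] [0.52824195 0.0148833  0.061     ] [ 0.50993514 -0.01894627  0.061     ] 0.07693058472248464 61.58004694812567
[ 0.50982177 -0.02030223  0.0550851 ]
row [ 0.    0.    0.   -0.62  2.7  14.62] t 22.33
```

```bash
python3 -c "
from h import *
go((.516,-.215,.36),R=Ro.from_euler('xyz',get_obs()['eef_rot']))
go((.51,-.02,.30),-.496);go((.51,-.02,.30),.0586)
"
```

```text
row [ 0.    0.    0.   -0.3  -2.1  13.42] t 22.33
row [-19.41   4.68  -5.52   0.27  16.08   4.16] t 22.33
row [-19.98   0.04  -0.     0.27  16.08   4.16] t 22.33
```

Emit:
{"api": "send_rows", "payload": {
  "series": "0 0 0 0 -3.5 0 0;0 0 0 0 -4.8 0 0;-1.4 0 0 -0.3 -4.5 4 0;-2.8 0 0 -0.3 -4 8 0;-4.2 0 0 -0.3 -3 12 -0.1;-5.6 0 0 -0.3 -2 14 -0.1;-7 0 0 -0.3 1 14 -0.1;-8.4 0 0 -0.3 4.5 14 -0.1;-9.8 0 0 -0.3 8.5 14 -0.1;-11.2 0 0 -0.3 12.5 13.5 -0.1"
}}

```text
time_s: 23.17
ee_pos: [0.507, -0.0709, 0.3868]
eef_rot: [-0.811, -0.005, 0.059]
force: [2.2, 0.7, 0.1]
grip_width: 0.042
```

```bash
python3 -c "
from h import *
print(get_obs()['qpos']);go((.51,-.02,.21),-.496)
"
```

```text
[-0.52478666  0.30894505  1.26524226  0.67140277  1.9547325  -0.45151202]
row [-8.5   6.07 -2.37  0.51 16.3  -8.52] t 23.17
```

Emit:
{"api": "send_rows", "payload": {
  "series": "-1.2 0.9 -0.3 0.5 4 -0.5 -0.1;-8.5 6 -2.4 0.5 10 -4 -0.1;-8.5 6 -2.4 0.5 14 -7 -0.1;-8.5 6 -2.4 0.5 16.3 -8.5 -0.1;-8.5 6 -2.4 0.5 16.3 -8.5 -0.1;-8.5 6 -2.4 0.5 16.3 -8.5 -0.1;-8.5 6 -2.4 0.5 16.3 -8.5 -0.1;-8.5 6 -2.4 0.5 16.3 -8.5 -0.1;-8.5 6 -2.4 0.5 16.3 -8.5 -0.1;-8.5 6 -2.4 0.5 16.3 -8.5 -0.1"
}}

```text
time_s: 24.0
ee_pos: [0.5095, -0.0186, 0.2091]
eef_rot: [-1.563, 0.003, -0.488]
force: [-0.7, -0.1, -0.2]
grip_width: 0.0422
```

```bash
python3 -c "
from h import *
print(get_obs()['qpos']);go((.51,-.02,.047),-.496)
"
```

```text
[-0.11278961  0.20708376  1.62844604  0.00854985  1.30626956  0.37280055]
row [-0.09  0.09 -0.04  0.16 16.21 -0.22] t 24.0
```

Emit:
{"api": "send_rows", "payload": {
  "series": "-0.1 0 0 0.1 4 -0.2 -0.1;-0.1 0.1 0 0.1 8 -0.2 -0.1;-0.1 0.1 0 0.1 11 -0.2 -0.1;-0.1 0.1 0 0.1 13.5 -0.2 -0.1;-0.1 0.1 0 0.1 15 -0.2 -0.1;-0.1 0.1 0 0.1 16.2 -0.2 -0.1;-0.1 0.1 0 0.1 16.2 -0.2 -0.4;-0.1 0.1 0 0.1 16.2 -0.2 -1;-0.1 0.1 0 0.1 16.2 -0.2 -1;-0.1 0.1 0 0.1 16.2 -0.2 -1",
  "newtons": 10
}}

```text
time_s: 24.83
ee_pos: [0.5092, -0.0205, 0.0475]
eef_rot: [-1.573, 0.004, -0.499]
force: [-2.5, 1.7, 5.5]
grip_width: 0.0216
```

```bash
python3 -c "
from h import *
for i in range(3):camera('scene')
o=get_obs();print(o['ee_pos'],o['eef_rot'],o['grip_width']);print(Ro.from_euler('xyz',o['eef_rot']).inv().apply(o['force']))
a=camera('scene')[110:260,170:320,::-1];cv2.imwrite('pics/i.png',cv2.resize(a,(600,600),interpolation=cv2.INTER_CUBIC))
"
```

```text
[ 0.5092216  -0.02048849  0.04742346] [-1.57368805  0.00305161 -0.49898506] 0.02146119401627505
[-4.9681131  -5.68147225 -2.34859768]
```

View pics/i.png

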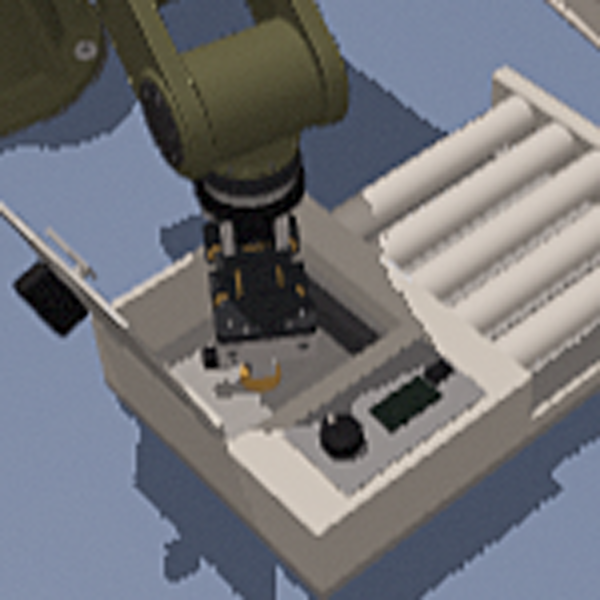

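The gripper holds the handle at its 22 mm hub (21.5 mm reading). Next, the first clockwise turn of 110°.

Emit:
{"api": "send_rows", "payload": {
  "series": "0 0 0 -0.05 0 0 -1;0 0 0 -0.05 0 0 -1;0 1.3 0 -0.05 0 0 -1;0 2.6 0 -0.05 0 0 -1;0 3.9 0 -0.05 0 0 -1;0 5.2 0 -0.05 0 0 -1;0 6.5 0 -0.05 0 0 -1;0 7.8 0 -0.05 0 0 -1;0 9.1 0 -0.05 0 0 -1;0 10.4 0 -0.05 0 0 -1",
  "newtons": 30
}}

```text
time_s: 25.87
ee_pos: [0.51, -0.021, 0.0476]
eef_rot: [-1.572, -0.002, -1.412]
force: [2.6, -6.6, 0.7]
grip_width: 0.0211
```

```bash
python3 -c "
from h import *
o=get_obs();print(o['qpos'],o['moment'],o['grip_width'])"
```

```text
[-0.11158484  0.4076651   1.78059057 -0.00312234  0.9542068   1.30229687] [-1.10342178 -0.54832253  0.07510705] 0.02109452660569965
```

Emit:
{"api": "send_rows", "payload": {
  "series": "0 1.3 0 0 0 0 -1;0 2.6 0 0 0 0 -1;0 3.9 0 0 0 0 -1;0 5.2 0 0 0 0 -1;0 6.5 0 0 0 0 -1;0 7.8 0 0 0 0 -1;0 9.1 0 0 0 0 -1;0 10.4 0 0 0 0 -1;0 11.7 0 0 0 0 -1;0 12.8 0 0 0 0 -1"
}}

```text
time_s: 26.7
ee_pos: [0.5099, -0.0219, 0.0476]
eef_rot: [-1.568, -0.003, -2.529]
force: [1.0, -14.4, 0.3]
grip_width: 0.0208
```

```bash
python3 -c "
from h import *
for i in range(2): camera('top')
o=get_obs();print(o['qpos'],o['moment'],o['grip_width'],o['eef_rot'],o['force'])"
```

```text
[-0.11261892  0.40764456  1.78059099 -0.00471783  0.95408067  2.41805227] [-2.27215053 -0.59266376 -0.07745357] 0.020844806358936114 [-1.56839582 -0.00309293 -2.52794491] [  0.97901712 -13.74710944   0.66813604]
```

Emit:
{"api": "send_rows", "payload": {
  "series": "0 0 0 0 0 0 -0.1;0 0 0 0 0 0 -0.1;0 0 0 0 -2 0 -0.1;0 0 0 0 -3.5 0 -0.1;0 -1.43 0 0 -3.5 0 -0.1;0 -2.86 0 0 -3.5 0 -0.1;0 -4.29 0 0 -3.5 0 -0.1;0 -5.72 0 0 -3.5 0 -0.1;0 -7.15 0 0 -3.5 0 -0.1;0 -8.58 0 0 -3.5 0 -0.1"
}}

```text
time_s: 27.63
ee_pos: [0.5091, -0.0199, 0.0819]
eef_rot: [-1.574, -0.002, -1.768]
force: [0.5, -0.0, 0.2]
grip_width: 0.0424
```

Emit:
{"api": "send_rows", "payload": {
  "series": "0 -1.43 0 0 0 0 -0.1;0 -2.86 0 0 0 0 -0.1;0 -4.29 0 0 0 0 -0.1;0 -5.72 0 0 0 0 -0.1;0 -7.15 0 0 0 0 -0.1;0 -8.58 0 0 0 0 -0.1;0 -10 0 0 0 0 -0.1;0 -11.43 0 0 0 0 -0.1;0 -12.86 0 0 0 0 -0.1;0 -14.29 0 0 0 0 -0.1"
}}

```text
time_s: 28.47
ee_pos: [0.5091, -0.02, 0.0819]
eef_rot: [-1.574, 0.003, -0.521]
force: [-0.2, -0.4, -0.2]
grip_width: 0.0422
```

```bash
python3 -c "
from h import *
o=get_obs();print(o['force'],o['ee_pos'],o['qpos']);go((.510,-.0225,.048),.44)"
```

```text
[-0.18295078 -0.41175222 -0.19908515] [ 0.50912313 -0.01995477  0.08187995] [-1.10327242e-01  3.54821252e-01  1.75958234e+00 -1.62484979e-03
  1.03084604e+00  4.11789682e-01]
row [ 1.000e-02 -1.102e+01 -4.000e-02  2.100e-01  3.390e+00 -1.700e-01] t 28.47
```

Emit:
{"api": "send_rows", "payload": {
  "series": "0 -1.43 0 0.2 0 -0.2 -0.1;0 -2.86 0 0.2 0 -0.2 -0.1;0 -4.29 0 0.2 0 -0.2 -0.1;0 -5.72 0 0.2 0 -0.2 -0.1;0 -7.15 0 0.2 0 -0.2 -0.1;0 -8.58 0 0.2 0 -0.2 -0.1;0 -10 0 0.2 1.2 -0.2 -0.1;0 -11 0 0.2 2.4 -0.2 -0.1;0 -11 0 0.2 3.4 -0.2 -0.2;0 -11 0 0.2 3.4 -0.2 -1",
  "newtons": 10
}}

```text
time_s: 29.3
ee_pos: [0.5086, -0.0227, 0.046]
eef_rot: [-1.569, 0.007, 0.429]
force: [0.1, 0.7, -0.4]
grip_width: 0.0341
```

Emit:
{"api": "send_rows", "payload": {
  "series": "0 0 0 0 0 0 -1;0 0 0 0 0 0 -1;0 0 0 0 0 0 -1;0 0 0 0 0 0 -1;0 0 0 0 0 0 -1;0 0 0 0 0 0 -1;0 0 0 0 0 0 -1;0 0 0 0 0 0 -1;0 0 0 0 0 0 -1;0 0 0 0 0 0 -1"
}}

```text
time_s: 30.13
ee_pos: [0.5097, -0.023, 0.0478]
eef_rot: [-1.57, 0.004, 0.432]
force: [-0.7, -0.0, 4.6]
grip_width: 0.0216
```

```bash
python3 -c "
from h import *
o=get_obs();print(o['eef_rot'],Ro.from_euler('xyz',o['eef_rot']).inv().apply(o['force']))"
```

```text
[-1.57027205  0.004223    0.43205124] [-0.66927845 -4.56243389  0.28129057]
```

Emit:
{"api": "send_rows", "payload": {
  "series": "0 0 0 0 0 0 -1;0 1.4 0 0 0 0 -1;0 2.8 0 0 0 0 -1;0 4.2 0 0 0 0 -1;0 5.6 0 0 0 0 -1;0 7 0 0 0 0 -1;0 8.4 0 0 0 0 -1;0 9.8 0 0 0 0 -1;0 11.2 0 0 0 0 -1;0 12.6 0 0 0 0 -1",
  "newtons": 30
}}

```text
time_s: 30.97
ee_pos: [0.5084, -0.0226, 0.0475]
eef_rot: [-1.576, 0.005, -0.673]
force: [-8.4, 3.0, 9.7]
grip_width: 0.0211
```

Emit:
{"api": "send_rows", "payload": {
  "series": "0 1.4 0 0 0 0 -1;0 2.8 0 0 0 0 -1;0 4.2 0 0 0 0 -1;0 5.6 0 0 0 0 -1;0 7 0 0 0 0 -1;0 8.4 0 0 0 0 -1;0 9.8 0 0 0 0 -1;0 11.2 0 0 0 0 -1;0 12.6 0 0 0 0 -1;0 14 0 0 0 0 -1"
}}

```text
time_s: 31.8
ee_pos: [0.5083, -0.021, 0.0474]
eef_rot: [-1.579, -0.0, -1.895]
force: [-7.5, 16.1, 9.3]
grip_width: 0.0209
```

Emit:
{"api": "send_rows", "payload": {
  "series": "0 1.4 0 0 0 0 -1;0 2.8 0 0 0 0 -1;0 4.2 0 0 0 0 -1;0 5.6 0 0 0 0 -1;0 6.6 0 0 0 0 -1;0 6.6 0 0 0 0 -1;0 6.6 0 0 0 0 -1;0 6.6 0 0 0 0 -0.4;0 6.6 0 0 0 0 -0.1;0 6.6 0 0 0 0 -0.1"
}}

```text
time_s: 32.63
ee_pos: [0.5093, -0.023, 0.0473]
eef_rot: [-1.573, -0.005, -2.465]
force: [0.4, -0.1, 0.6]
grip_width: 0.0375
```

```bash
python3 -c "
from h import *
o=get_obs();print(o['eef_rot'],o['force'],o['ee_pos'],o['qpos'])"
```

```text
[-1.5729666  -0.00486461 -2.46508905] [ 0.41224328 -0.05149839  0.63267875] [ 0.50925542 -0.02299324  0.04730946] [-0.11594571  0.40895935  1.77942185 -0.00237146  0.95817364  2.35051706]
```

```bash
python3 -c "
from h import *
go((.6493,.3194,.19),-1.1)"
```

```text
row [ 6.000e-02 -1.564e+01  3.000e-02 -3.229e+01 -1.439e+01 -1.796e+01] t 32.63
```

Emit:
{"api": "send_rows", "payload": {
  "series": "0 0 0 0 -4 0 -0.1;0 0 0 0 -8 0 -0.1;0 -1.4 0 0 -12 0 -0.5;0 -2.8 0 -2 -14.4 -1 -1;0 -15.6 0 -32.3 -14.4 -18 -1;0 -15.6 0 -32.3 -14.4 -18 -1;0 -15.6 0 -32.3 -14.4 -18 -1;0 -15.6 0 -32.3 -14.4 -18 -1;0 -15.6 0 -32.3 -14.4 -18 -1;0 -15.6 0 -32.3 -14.4 -18 -1"
}}

```text
time_s: 33.47
ee_pos: [0.6133, 0.2312, 0.1905]
eef_rot: [-1.576, -0.001, -1.465]
force: [-0.5, -1.2, -0.3]
grip_width: 0.0006
```

```bash
python3 -c "
from h import *
go((.6493,.3194,.107),.06);a=camera('scene')[60:260,130:380,::-1];cv2.imwrite('pics/j.png',cv2.resize(a,(750,600),interpolation=cv2.INTER_CUBIC))"
```

```text
row [  0.05 -17.48  -0.03  -8.4    8.32   4.56] t 33.47
```

View pics/j.png

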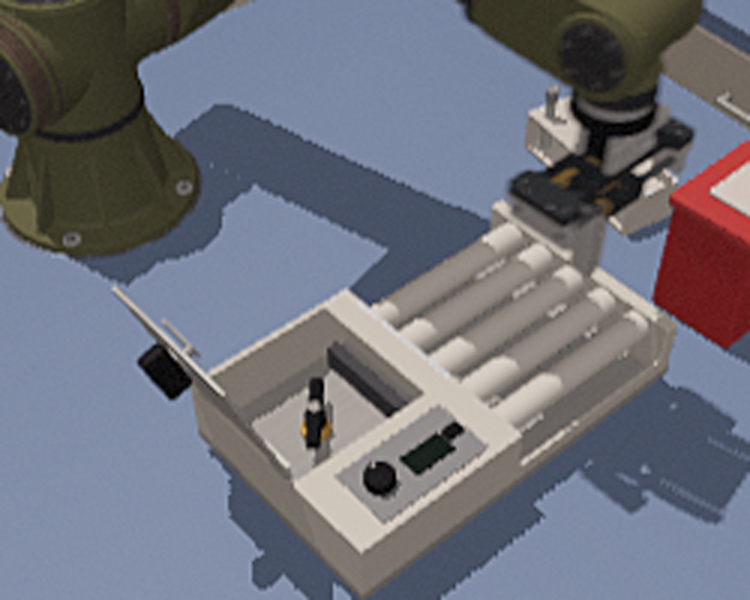

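The bar now runs from crop (316,380) to (313,445). I'll check its angle and probe the corner again.

```bash
python3 -c "
from h import *
a=ray('scene',(235.3,186.5),.061);b=ray('scene',(234.3,208),.061);print(a,b,(a+b)/2,np.linalg.norm(a-b),np.degrees(np.arctan2(*(b-a)[1::-1])))"
```

```text
[0.47736629 0.00625058 0.061     ] [ 0.54431479 -0.04450623  0.061     ] [ 0.51084054 -0.01912782  0.061     ] 0.08401401654548914 -37.167479060710654
```

Emit:
{"api": "send_rows", "payload": {
  "series": "0 -1.4 0 -4 0 2 -1;0 -2.8 0 -8.4 0 4.6 -1;0 -4.2 0 -8.4 0 4.6 -1;0 -5.6 0 -8.4 0 4.6 -1;0 -7 0 -8.4 0 4.6 -1;0 -8.4 0 -8.4 0 4.6 -1;0 -9.8 0 -8.4 0 4.6 -1;0 -11.2 0 -8.4 2 4.6 -1;0 -12.6 0 -8.4 4 4.6 -1;0 -14 0 -8.4 6 4.6 -1"
}}

```text
time_s: 34.35
ee_pos: [0.6501, 0.3171, 0.1295]
eef_rot: [-1.573, 0.004, -0.244]
force: [-0.2, 0.2, 0.4]
grip_width: 0.0006
```

```bash
python3 -c "
from h import *
go((.6493,.3194,.103),.06)"
```

```text
row [ 0.02 -3.48 -0.05 -0.12  2.65  0.21] t 34.35
```

Emit:
{"api": "send_rows", "payload": {
  "series": "0 -1.4 0 -0.1 0.5 0.2 -1;0 -2.8 0 -0.1 1 0.2 -1;0 -3.5 0 -0.1 1.5 0.2 -1;0 -3.5 0 -0.1 1.9 0.2 -1;0 -3.5 0 -0.1 2.2 0.2 -1;0 -3.5 0 -0.1 2.4 0.2 -1;0 -3.5 0 -0.1 2.5 0.2 -1;0 -3.5 0 -0.1 2.6 0.2 -1;0 -3.5 0 -0.1 2.65 0.2 -1;0 -3.5 0 -0.1 2.65 0.2 -1"
}}

```text
time_s: 35.18
ee_pos: [0.6494, 0.3197, 0.1041]
eef_rot: [-1.572, 0.005, 0.056]
force: [0.7, -0.3, -0.1]
grip_width: 0.0007
```

Emit:
{"api": "send_rows", "payload": {
  "series": "0 0 0 0 0 0 -1;0 0 0 0 0.05 0 -1;0 0 0 0 0.05 0 -1;0 0 0 0 0.1 0 -1;0 0 0 0 0.1 0 -1;0 0 0 0 0.15 0 -1;0 0 0 0 0.15 0 -1;0 0 0 0 0.15 0 -1;0 0 0 0 0.15 0 -1;0 0 0 0 0.15 0 -1"
}}

```text
time_s: 36.02
ee_pos: [0.6494, 0.3197, 0.1025]
eef_rot: [-1.572, 0.005, 0.056]
force: [-0.6, 0.3, 0.4]
grip_width: 0.0002
```

Emit:
{"api": "send_rows", "payload": {
  "series": "0 0 0 0 0 0 -1;0 0 0 0 0.05 0 -1;0 0 0 0 0.05 0 -1;0 0 0 0 0.1 0 -1;0 0 0 0 0.1 0 -1;0 0 0 0 0.15 0 -1;0 0 0 0 0.15 0 -1;0 0 0 0 0.15 0 -1;0 0 0 0 0.15 0 -1;0 0 0 0 0.15 0 -1"
}}

```text
time_s: 36.85
ee_pos: [0.6494, 0.3197, 0.101]
eef_rot: [-1.572, 0.005, 0.056]
force: [0.4, 0.5, -0.0]
grip_width: 0.0007
```

Emit:
{"api": "send_rows", "payload": {
  "series": "0 0 0 0 0 0 -1;0 0 0 0 0.05 0 -1;0 0 0 0 0.05 0 -1;0 0 0 0 0.1 0 -1;0 0 0 0 0.1 0 -1;0 0 0 0 0.15 0 -1;0 0 0 0 0.15 0 -1;0 0 0 0 0.15 0 -1;0 0 0 0 0.15 0 -1;0 0 0 0 0.15 0 -1"
}}

```text
time_s: 37.68
ee_pos: [0.6495, 0.3198, 0.1001]
eef_rot: [-1.571, 0.004, 0.056]
force: [-2.0, -1.1, 4.2]
grip_width: 0.0006
```

Emit:
{"api": "send_rows", "payload": {
  "series": "0 0 0 0 0 0 -1;0 0 0 0 0.05 0 -1;0 0 0 0 0.05 0 -1;0 0 0 0 0.1 0 -1;0 0 0 0 0.1 0 -1;0 0 0 0 0.15 0 -1;0 0 0 0 0.15 0 -1;0 0 0 0 0.15 0 -1;0 0 0 0 0.15 0 -1;0 0 0 0 0.15 0 -1"
}}

```text
time_s: 38.52
ee_pos: [0.6496, 0.3199, 0.0997]
eef_rot: [-1.571, 0.003, 0.056]
force: [-4.4, -2.1, 11.3]
grip_width: 0.0004
```

```bash
python3 -c "
from h import *
for i in range(4):
    camera('top');o=get_obs();print(o['ee_pos'][2],o['force'][2])
R=Ro.from_euler('xyz',o['eef_rot'])
go((.53,-.05,.36),.06); go((.52,-.25,.36),.06); go((.517,-.25,.23),R=Ro.from_euler('xyz',[-.6,0,.0586]))"
```

```text
0.09967310757715453 11.513663797859856
0.0996780582809023 11.801439047177462
0.09967362107566281 13.408345646037574
0.09969497427325688 11.909464192745187
row [  0.    -0.04  -0.04 -14.11 -25.97 -36.26] t 38.72
row [ 0.000e+00 -4.000e-02 -4.000e-02 -1.624e+01 -2.596e+01 -5.617e+01] t 38.72
row [ 1.113e+01 -4.000e-02 -2.000e-02 -1.650e+01 -1.296e+01 -5.615e+01] t 38.72
```

The corner now resists from first contact at about 18 N/mm. Before, there was soft rocking over about 5 mm, so it stands firm. Now I'll go round the outside to close the flap.

Emit:
{"api": "send_rows", "payload": {
  "series": "0 0 0 0 -4 0 -1;0 0 0 0 -8 0 -1;0 0 0 0 -12 -2 -1;0 0 0 -5 -20 -18 -1;0 0 0 -9 -25 -38 -1;0 0 0 -11.5 -26 -57 -1;0 0 0 -11.5 -26 -57 -1;0 0 0 -11.5 -26 -57 -1;0 0 0 -11.5 -26 -57 -1;0 0 0 -11.5 -26 -57 -1"
}}

```text
time_s: 39.55
ee_pos: [0.6062, 0.0233, 0.2943]
eef_rot: [-1.572, 0.005, 0.056]
force: [0.6, -0.3, 0.4]
grip_width: 0.0006
```

```bash
python3 -c "
from h import *
go((.57,-.235,.36),.0586)"
```

```text
row [ 1.000e-02 -3.000e-02 -5.000e-02 -5.100e+00 -6.520e+00 -2.559e+01] t 39.55
```

Emit:
{"api": "send_rows", "payload": {
  "series": "0 0 0 -1 -3 -3 -1;0 0 0 -2 -5 -7 -1;0 0 0 -5 -6 -25.6 -1;0 0 0 -5 -6 -25.6 -1;0 0 0 -5 -6 -25.6 -1;0 0 0 -5 -6 -25.6 -1;0 0 0 -5 -6 -25.6 -1;0 0 0 -5 -6 -25.6 -1;0 0 0 -5 -6 -25.6 -1;0 0 0 -5 0 -25.6 -1"
}}

```text
time_s: 40.38
ee_pos: [0.5732, -0.2336, 0.3194]
eef_rot: [-1.577, -0.006, 0.056]
force: [1.5, -0.4, 1.1]
grip_width: -0.0
```

```bash
python3 -c "
from h import *
go((.569,-.23,.218),.0586)"
```

```text
row [ 0.07 -0.03  0.07 -0.46 10.13  0.45] t 40.38
```

Emit:
{"api": "send_rows", "payload": {
  "series": "0 0 0 -0.4 4 0 -1;0 0 0 -0.4 8 0 -1;0 0 0 -0.4 10.1 0.5 -1;0 0 0 -0.4 10.1 3 -1;0 0 0 -0.4 10.1 4.5 -1;0 0 0 -0.4 10.1 6 -1;0 0 0 -0.4 10.1 7.5 -1;0 0 0 -0.4 10.1 9 -1;0 0 0 -0.4 10.1 10.3 -1;0 0 0 -0.4 10.1 11.5 -1"
}}

```text
time_s: 41.22
ee_pos: [0.5607, -0.1175, 0.2122]
eef_rot: [-1.572, 0.004, 0.057]
force: [0.4, -3.0, 1.4]
grip_width: 0.0008
```

```bash
python3 -c "
from h import *
go((.562,-.118,.217),.0586)
for y,z in ((-.09,.214),(-.062,.207),(-.038,.19),(-.018,.171),(-.006,.15),(.0,.135),(.002,.118),(.002,.109)): go((.559,y,z),.0586)"
```

```text
row [ 0.01 -0.02 -0.04  0.13 -0.48 -0.06] t 41.22
row [ 0.01 -0.02 -0.04 -0.01 -0.19  2.75] t 41.22
row [ 0.01 -0.02 -0.04  0.15  0.51  5.55] t 41.22
row [ 0.01 -0.02 -0.04  0.29  2.21  7.95] t 41.22
row [ 0.01 -0.02 -0.04  0.41  4.1   9.95] t 41.22
row [ 1.000e-02 -2.000e-02 -4.000e-02  4.900e-01  6.200e+00  1.115e+01] t 41.22
row [ 1.000e-02 -2.000e-02 -4.000e-02  5.300e-01  7.700e+00  1.175e+01] t 41.22
row [ 1.000e-02 -2.000e-02 -4.000e-02  5.500e-01  9.400e+00  1.195e+01] t 41.22
row [ 1.000e-02 -2.000e-02 -4.000e-02  5.500e-01  1.030e+01  1.195e+01] t 41.22
```

Emit:
{"api": "send_rows", "payload": {
  "series": "0 0 0 0 -0.2 1.4 -1;0 0 0 0 -0.2 2.8 -1;0 0 0 0 0.2 4.2 -1;0 0 0 0 0.5 5.6 -1;0 0 0 0 1.3 6.8 -1;0 0 0 0 2.2 8 -1;0 0 0 0 3.1 9 -1;0 0 0 0 4.1 9.9 -1;0 0 0 0 5.1 10.6 -1;0 0 0 0 6.2 11.2 -1"
}}

```text
time_s: 42.05
ee_pos: [0.5538, -0.0063, 0.1483]
eef_rot: [-1.572, 0.005, 0.056]
force: [0.2, -1.4, 0.2]
grip_width: 0.0004
```

Emit:
{"api": "send_rows", "payload": {
  "series": "0 0 0 0 0.8 0.4 -1;0 0 0 0 1.5 0.6 -1;0 0 0 0 2.2 0.7 -1;0 0 0 0 2.8 0.8 -1;0 0 0 0 3.2 0.8 -1;0 0 0 0 3.6 0.8 -1;0 0 0 0 3.9 0.8 -1;0 0 0 0 4.1 0.8 -1;0 0 0 0 4.1 0.8 -1;0 0 0 0 4.1 0.8 -1"
}}

```text
time_s: 42.88
ee_pos: [0.5534, 0.0007, 0.1087]
eef_rot: [-1.572, 0.004, 0.056]
force: [-0.5, -0.5, 0.4]
grip_width: 0.0005
```

```bash
python3 -c "
from h import *
o=get_obs();print(o['force'],o['ee_pos'])"
```

```text
[-0.48432267 -0.46081184  0.42398171] [0.55343065 0.0007414  0.10867891]
```

Emit:
{"api": "send_rows", "payload": {
  "series": "0 0 0 0 0.1 0 -1;0 0 0 0 0.2 0 -1;0 0 0 0 0.3 0 -1;0 0 0 0 0.4 0 -1;0 0 0 0 0.4 0 -1;0 0 0 0 0.4 0 -1;0 0 0 0 0.4 0 -1;0 0 0 0 0.4 0 -1;0 0 0 0 0.4 0 -1;0 0 0 0 0.4 0 -1"
}}

```text
time_s: 43.72
ee_pos: [0.5538, 0.0007, 0.1074]
eef_rot: [-1.572, 0.003, 0.056]
force: [-13.2, -0.3, 28.5]
grip_width: 0.0003
```

```bash
python3 -c "
from h import *
go((.5075,.0365,.16),.0586);go((.5075,.0365,.117),.0586)"
```

```text
row [ 0.02 -0.02 -0.03 -4.43 -5.25  3.83] t 43.72
row [ 0.02 -0.02 -0.03 -4.42 -0.95  3.84] t 43.72
```

Emit:
{"api": "send_rows", "payload": {
  "series": "0 0 0 0 -3 0 -0.2;0 0 0 -1 -5.8 1 -0.2;0 0 0 -4.6 -5.8 3.8 -0.2;0 0 0 -4.6 -5.8 3.8 -0.2;0 0 0 -4.6 -5.8 3.8 -0.2;0 0 0 -4.6 -3.5 3.8 -0.2;0 0 0 -4.6 -2 3.8 -0.2;0 0 0 -4.6 -1.2 3.8 -0.2;0 0 0 -4.6 -1.2 3.8 -0.2;0 0 0 -4.6 -1.2 3.8 -0.4",
  "newtons": 10
}}

```text
time_s: 44.55
ee_pos: [0.5057, 0.0359, 0.1168]
eef_rot: [-1.572, 0.005, 0.056]
force: [-0.2, -0.7, 0.8]
grip_width: 0.0337
```

Emit:
{"api": "send_rows", "payload": {
  "series": "0 0 0 0 0 0 -0.7;0 0 0 0 0 0 -1;0 0 0 0 0 0 -1;0 0 0 0 0 0 -1;0 0 0 0 0 0 -1;0 0 0 0 0 0 -1;0 0 0 0 0 0 -1;0 0 0 0 0 0 -1;0 0 0 0 0 0 -1;0 0 0 0 0 0 -1"
}}

```text
time_s: 45.38
ee_pos: [0.5056, 0.0362, 0.1172]
eef_rot: [-1.572, 0.004, 0.056]
force: [-1.6, -0.8, 6.2]
grip_width: 0.014
```

```bash
python3 -c "
from h import *
o=get_obs();print(o['force'],o['ee_pos'],o['eef_rot'],o['grip_width'])
im=camera('top')[135:245,155:310,::-1];cv2.imwrite('pics/k.png',im)"
```

```text
[-1.58447319 -0.84807353  6.22613232] [0.50555762 0.03615357 0.1172327 ] [-1.57190777  0.00388793  0.0564019 ] 0.01402188088190454
```

Emit:
{"api": "send_rows", "payload": {
  "series": "0 0 0 0 0 0 -1;0 1 0 0 0 0 -1;0 2 0 0 0 0 -1;0 3 0 0 0 0 -1;0 4 0 0 0 0 -1;0 5 0 0 0 0 -1;0 6 0 0 0 0 -1;0 7 0 0 0 0 -1;0 8 0 0 0 0 -1;0 8 0 0 0 0 -1",
  "newtons": 22
}}

```text
time_s: 46.27
ee_pos: [0.5063, 0.0359, 0.1173]
eef_rot: [-1.573, 0.0, -0.648]
force: [3.8, -3.1, 2.2]
grip_width: 0.0138
```

```bash
python3 -c "
from h import *
o=get_obs();print(o['ee_pos'],o['eef_rot'],o['moment'],Ro.from_euler('xyz',o['eef_rot']).inv().apply(o['force']))"
```

```text
[0.50630622 0.03591732 0.11732047] [-1.57323832e+00  4.60311802e-04 -6.47552615e-01] [-0.51713371 -0.87137883 -0.12023346] [ 4.8771858  -2.15757758 -0.1595461 ]
```

Emit:
{"api": "send_rows", "payload": {
  "series": "0 1.2 0 0.04 0 0 -1;0 2.4 0 0.04 0 0 -1;0 3.6 0 0.04 0 0 -1;0 4.8 0 0.04 0 0 -1;0 6 0 0.04 0 0 -1;0 7.2 0 0.04 0 0 -1;0 8.4 0 0.04 0 0 -1;0 9.6 0 0.04 0 0 -1;0 10.4 0 0.04 0 0 -1;0 10.4 0 0.04 0 0 -1"
}}

```text
time_s: 47.1
ee_pos: [0.5069, 0.035, 0.1173]
eef_rot: [-1.572, -0.003, -1.554]
force: [5.6, -8.4, 0.9]
grip_width: 0.0139
```

```bash
python3 -c "
from h import *
camera('top');o=get_obs();print(o['ee_pos'],o['eef_rot'],o['moment'],o['force'])"
```

```text
[0.50688175 0.03502108 0.11734086] [-1.57208    -0.00287991 -1.55034321] [-1.4205156  -1.21197076  0.50475935] [ 6.78276189 -8.01572453  1.58330761]
```

The torque has reversed to +0.5 N m at yaw −1.55, so the latch is at its locked stop. I'll release and retreat.

Emit:
{"api": "send_rows", "payload": {
  "series": "0 -0.4 0 0 0 0 -1;0 -0.4 0 0 0 0 -0.7;0 -0.4 0 0 0 0 -0.3;0 -0.4 0 0 0 0 -0.1;0 -0.4 0 0 0 0 -0.1;0 -0.4 0 0 -3 0 -0.1;0 -0.4 0 0 -6 0 -0.1;0 -0.4 0 0 -10 0 -0.1;0 -0.4 0 4 -12 -3 -0.1;0 -0.4 0 8 -12 -6 -0.1"
}}

```text
time_s: 47.98
ee_pos: [0.4601, -0.0288, 0.2386]
eef_rot: [-1.571, -0.002, -1.511]
force: [1.0, -1.5, -0.3]
grip_width: 0.0422
```

Emit:
{"api": "send_rows", "payload": {
  "series": "0 0 0 4 0 -3 0;0 0 0 8 0 -5 0;0 0 0 12 0 -7 0;0 0 0 16 0 -9 0;0 0 0 20 0 -10 0;0 0 0 22 0 -10 0;0 0 0 22 0 -10 0;0 0 0 22 0 -10 0;0 0 0 22 0 -10 0;0 0 0 22 0 -10 0"
}}

```text
time_s: 48.82
ee_pos: [0.3723, -0.2533, 0.2362]
eef_rot: [-1.576, -0.001, -1.513]
force: [-0.1, 0.5, -0.1]
grip_width: 0.0471
```

```bash
python3 -c "
from h import *
o=get_obs();print(o['ee_pos'],o['force'],o['time_s'])
a=camera('scene');cv2.imwrite('pics/s1.png',a[:,:,::-1])
b=camera('top');cv2.imwrite('pics/t1.png',b[:,:,::-1])
A=cv2.resize(a[110:270,170:420,::-1],(750,480),interpolation=cv2.INTER_CUBIC);cv2.imwrite('pics/m.png',A)
g0=cv2.imread('pics/scene0.png',0).astype(float);g1=cv2.cvtColor(a,cv2.COLOR_RGB2GRAY).astype(float)
for n,(u0,u1,v0,v1) in dict(tissue=(60,165,240,345),bin=(340,415,100,180),rack=(300,358,85,135),mixer=(225,360,150,260)).items(): print(n,cv2.phaseCorrelate(g0[v0:v1,u0:u1].copy(),g1[v0:v1,u0:u1].copy()))"
```

```text
[ 0.37225282 -0.25330831  0.23619896] [-0.11640311  0.51733968 -0.07956445] 48.8167
tissue ((0.08126651174413269, -0.0027574971010295712), 0.8229224658986399)
bin ((0.46075106504911645, 0.10896361076365935), 0.9832832323772047)
rack ((0.015681237427340733, 0.024621601779596602), 0.9951588900555808)
mixer ((1.0746540424608355, 0.49297572303137116), 0.9358010049106488)
```

View pics/m.png

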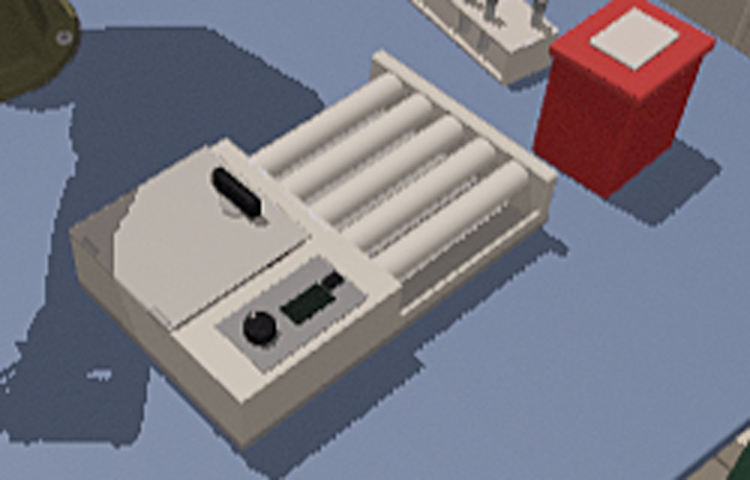

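```bash
python3 -c "
from station import *
print(hand_in())"
```

```text
the job is handed in; nothing more can be done
None
```

I released the latch, swung the flap to its open stop and screwed the foot down about 0.78 turn. Then I pushed the flap shut, turned the latch back to locked and handed the job in at about 49 s.

**How I set the screw:** Pressing the far left corner beforehand showed about 5 mm of soft rocking at about 2.4 N, which is about a 4.5 mm gap under that foot; the camera fit agreed. That means the foot should touch at about 0.5 turn, and I added about 0.3 turn to load all four feet.

**Last checks:**
- **Rocking:** pressed again after the turn, with the flap still open, the corner was stiff from first contact at about 18 N/mm.
- **Flap:** it is down on the deck, firm under a 28 N press.
- **Latch:** it reached its locked stop, and the last picture shows the wing along mixer x.
- **Position:** tissue box and rack are unchanged to within 0.1 px. The mixer image moved about 1 px, roughly what its levelling would cause.

**What was off or left unchecked:**
- **Sideways load on unlatching:** the first latch turn built up about 33 N because the grip was off-centre. Pictures just afterwards showed the mixer moved less than 0.3 px.
- **Screw angle:** the handle in the picture gave 279° of turn, against 282° from the gripper.
- **Sharps bin:** its image moved 0.5 px. I put that down to the mixer's corner being inside the crop, but did not confirm it.
- **Far right foot:** I did not press that corner, so it being loaded follows from the turn count only.
- **Pictures:** I viewed 12, two over the budget.

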